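Send the soap balls to the empty dish

ROBOT

A 6-joint arm with a two-finger parallel gripper is mounted at the origin on the work surface. World frame = base frame: x ahead of the robot, y to its left, z up, the work surface at z = 0. Lengths are in m, angles in rad, forces in N, time in s.
With the tool pointing down it reaches from about 0.275 to 0.75 m from the base axis. Payload 10.2 kg.
Tool frame: the origin (TCP) lies at the very end of the fingers, on their centre line; the grasp point (between the pads) lies 19 mm behind it; z points along the fingers, y is the line along which they close (so a half turn about z gives the same grasp; the last joint's range is limited). The gripper opens to 88 mm and grips with 3 to 60 N. Pads are 18 mm wide; open, the fingers measure 123 mm over their backs; the gripper's body (75 mm by 187 mm) begins 45 mm behind the grasp point.
Start: joints at [0.921, 0.313, 1.498, -0, 1.331, -0.223], TCP at [0.217, 0.478, 0.239] pointing down, gripper open.
Joint ranges: [-2.94, 2.94], [-0.97, 2.17], [0.19, 2.56], [-1.23, 4.37], [0.02, 3.11], [-2.88, 2.88]. Speed limits (rad/s): [2.39, 2.39, 3.01, 3.14, 3.14, 3.14].

INTERFACE

Orientations are given as a rotation vector (axis times angle).
In Python, from cell import ctrl gives the robot as it stands.
- The arm moves only by the tool arm_command, never from a script. Its argument "commands" is a list that holds one entry, the list of rows, each a list of 7 numbers: the shift along the tool's x, y, z in mm, then the turn, a rotation vector about the tool's x, y, z in rad, then the opening, from 0 (shut) to 1 (fully open). A call has 1 to 10 rows; each row is the pose to reach, as a shift and turn from the pose commanded when the call began, along the tool's axes at that moment; what a row does not reach only later rows make up. A row lasts 1/8 s, in which the tool goes at most 62.5 mm and 10.7 degrees, less where a joint would pass 70% of its speed; a pose out of reach is approached as far as the arm can. A call with a gripper value outside its range is refused whole. The fingers move at their own pace and stop on an object; the grip force is fixed at half the most. Time passes only in rows, so rows that repeat a pose let the fingers close. It gives the time, the measured TCP pose, the force, the opening and the grip force at its end, in the units of the state.
- ctrl.get_state(): the state, without advancing time (a new reading comes with each control period).
- ctrl.read_camera(name): name is "side" or "top" or "wrist"; returns a dict with "img" (480x640x3 uint8, red, green, blue), "fx", "fy", "cx", "cy" (pixels), "camera_from_world" (4x4, takes a point from world to camera coordinates); the wrist camera has in their place "tool_from_camera" (4x4, takes a point from camera to tool coordinates, whose origin is the TCP and whose axes are the flange's). Camera axes: x right, y down, z forward; pixel columns grow to the right and rows downward; lengths in m; the calibration is good to about 2 mm. A picture is of the moment at which its call begins: read the wrist's pose just before it. There is no depth.
- ctrl.job_done(): hands the job in; it is judged then, once.
The state is a dict: "clock": time; "joint_positions": joint angles; "joint_vel": joint speeds; "joint_torque": joint torques, N m; "tcp_pos": TCP position; "eef_rot": TCP orientation; "contact_force": force on the tool from outside, world axes, zero at the start; "torque": the same for the moment, N m; "finger_gap": finger opening in m; "finger_force": force on a finger pad.
Only numpy, scipy, OpenCV 4.12 (cv2) and the standard library are available. Lean on these libraries where they do the work, as an engineer would, in place of code of your own. Each camera call takes 0.05 s, during which the arm holds its last target. There are 200 camera calls.

TASK

The soap-ball dispenser is set to run into the dish that already has a bar of soap in it. With a fingertip, rock the seesaw gate fully over to the empty dish by pressing down the raised thumb pad, then push the stop slide's upright tab fully aside, towards the soap's side, so that all three balls roll down into the empty dish. Do not touch the balls themselves, pick up nothing, and leave the bar of soap and everything else around the dispenser where it is.

Things in the scene. Friction and masses are not known exactly. Their poses are not given: they have to be found in the camera images.
- dispenser: fixed wooden soap-ball dispenser, 410 mm along its y, x from -170 to 60 mm. Origin at table height straight below the gate's pivot; z up. Empty dish at +y, dish with the bar of soap at -y. The open feed channel, 45 mm wide, slopes down in +x from x = -160 mm to its mouth at x = -34 mm above the gate's middle; its walls' top is 128 mm high at the mouth, 153 mm at the back
- gate (a joint): angle of the aluminium seesaw trough (180 mm long in y, 52 mm wide) on a pivot along the dispenser's x, 80 mm above the table. 0 level; positive: its end over the empty dish (+y) is up; stops at -0.26 and 0.26. Starts positive (balls would run to the soap's dish); -0.26 is fully over to the empty dish. Stays where left; about 0.5 N at a pad moves it
- pad_empty_side (a point): middle of the top face of the thumb pad on the gate's +y end (raised at the start): a flat plate 52 mm in x by 46 mm in y on the gate's +x side. In the gate's frame 50 mm in x, 67 mm in y, 27 mm above the pivot; moves with the gate, from about 115 to 123 mm above the table at the start to 89 mm when fully pressed
- pad_soap_side (a point): the same point on the like pad at the gate's -y end, the low one at the start
- stop (a joint): travel of the steel stop slide across the mouth of the feed channel: 0 = closed, grows as it slides along the dispenser's -y to its end at 0.05 (fully open); stays where left; takes 1.2 to 2 N
- stop_tab (a point): middle of the upright tab on the stop slide, 24 mm in x, 6 mm in y, 54 mm tall; its top is 27 mm above this point (190 mm above the table), its foot 27 mm below; stands clear above the channel mouth. Push it along the dispenser's -y, from its +y side
- ball0_center (a point): first soap ball, 30 mm across, 16 g, waiting in the sloping feed channel; the point is its centre
- ball1_center (a point): second soap ball, 30 mm across, 16 g, waiting in the sloping feed channel; the point is its centre
- ball2_center (a point): third soap ball, 30 mm across, 16 g, waiting in the sloping feed channel; the point is its centre
- ball0: the first ball itself (origin turns with it; use its centre)
- ball1: the second ball itself
- ball2: the third ball itself
- dish_empty (a point): middle of the floor (6 mm high) of the empty dish at the +y end: inside 108 mm in x by 110 mm in y; long walls 58 mm, outer end wall 81 mm, inner end wall 48 mm high
- dish_soap (a point): middle of the floor of the like dish at the -y end, with the bar of soap in it
- soap_bar: loose white bar of soap 52 x 78 x 24 mm in the -y dish, origin under its middle; leave it
- nail_file: loose steel nail file with black handle, 170 mm long along its y, up to 8 mm high, on the table behind the dispenser (+x); leave it
- toothbrush: loose bamboo toothbrush, 178 mm along its y, 18 mm high, on the table beside the feed channel (+y side); leave it
- lotion_tube: loose closed lotion tube standing on its cap, 42 mm across, 133 mm tall, beside the feed channel (-y side); leave it
- mirror: loose hinged folding mirror of white plastic on its stand, 225 mm wide, 185 mm tall; leave it
- soap_box: loose yellow soap box with snap lid, 74 x 109 x 44 mm; leave it
- jar: loose glass jar, 64 mm across, 60 mm tall; leave it

How it is judged:
On the way, in this order (a step that is already met when the one before it is completed fails the run):
1. the seesaw gate is rocked fully over, down on the empty dish's side (value of joint gate below -0.22 rad), for 0.2 s.
2. the stop slide is pushed aside (value of joint stop above 0.04 m), for 0.2 s.
At the end, for the whole second after the job is handed in: All three balls lie at rest (under 0.05 m/s) inside the empty dish, the gate is still fully over to that side (beyond -0.22 rad) and the stop slide is open (beyond 40 mm) (y of ball0_center in the frame of dispenser between 0.085 and 0.195 m and x of ball0_center in the frame of dispenser between -0.055 and 0.055 m and z of each of ball0_center, ball1_center, ball2_center in the frame of dispenser below 0.06 m and linear speed of each of ball0, ball1, ball2 below 0.05 m/s and y of ball1_center in the frame of dispenser between 0.085 and 0.195 m and x of ball1_center in the frame of dispenser between -0.055 and 0.055 m and y of ball2_center in the frame of dispenser between 0.085 and 0.195 m and x of ball2_center in the frame of dispenser between -0.055 and 0.055 m and value of joint gate below -0.22 rad and value of joint stop above 0.04 m); the robot touches nothing.
It fails at once if a ball is touched by the robot (contact force between any of the fingers, the arm and ball0 above 0.1 N or contact force between any of the fingers, the arm and ball1 above 0.1 N or contact force between any of the fingers, the arm and ball2 above 0.1 N).
It fails at once if a ball is lifted (z of any of ball0_center, ball1_center, ball2_center in the frame of dispenser above 0.18 m).
It fails at once if a ball gets into the soap's dish (y of any of ball0_center, ball1_center, ball2_center in the frame of dispenser below -0.09 m).
It fails at once if the bar of soap or another bystander is moved by more than 25 mm or lifted (distance of any of soap_bar, nail_file, toothbrush, lotion_tube, mirror, soap_box, jar from where it was at the start of the episode above 0.025 m).
It also fails if it takes over 43 s, if anything falls off the work surface, if the arm or the gripper's body presses on something with over 40 N, if the wrist force passes 120 N, or if a joint passes its speed limit or range.

## Working session

There is one attempt and no reset: what is moved stays moved. The work goes in short steps, Python scripts to look and compute and a tool call to move; the robot and the scene stay as the last step left them, time stands still between calls to the robot, and variables do not carry over. Pictures are saved under pics/ and viewed, at most 10 in all, crops included, and the job is handed in when it is done.

Besides the shell and the picture viewer there is one more tool, called as name(argument=value, ...), one argument or row to a line, values as JSON. arm_command: Moves the arm, as the interface text tells. Its arguments: {"type":"object","properties":{"commands":{"type":"array"}},"required":["commands"]}

```bash
mkdir -p pics
python3 - <<'E'
from cell import ctrl
import cv2,numpy as np
np.set_printoptions(precision=4,suppress=True)
s=ctrl.get_state();print(s['clock'],s['tcp_pos'],s['eef_rot'])
for n in ['top','side']:
    c=ctrl.read_camera(n);cv2.imwrite(f'pics/{n}0.png',c['img'][:,:,::-1]);print(n,c['fx'],c['fy'],c['cx'],c['cy']);print(c['camera_from_world'])
E
```

```text
0.0 [0.2172 0.4777 0.2382] [-0.6652 -3.0698  0.0018]
top 553.5204042897154 553.5204042897154 314.97158786216414 241.90706361431546
[[ 0.0127 -0.9998 -0.0177  0.0343]
 [-0.9921 -0.0104 -0.1253  0.5402]
 [ 0.1251  0.0191 -0.992   1.2727]
 [ 0.      0.      0.      1.    ]]
side 576.0103543895168 576.0103543895168 314.211122276587 231.5064710110464
[[-0.8378 -0.5458  0.0169  0.475 ]
 [-0.384   0.5669 -0.7288  0.2719]
 [ 0.3882 -0.6171 -0.6845  1.1746]
 [ 0.      0.      0.      1.    ]]
```

View pics/top0.png

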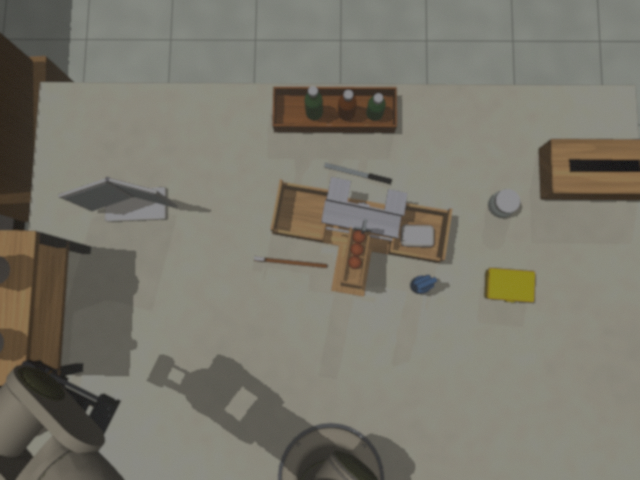

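View pics/side0.png

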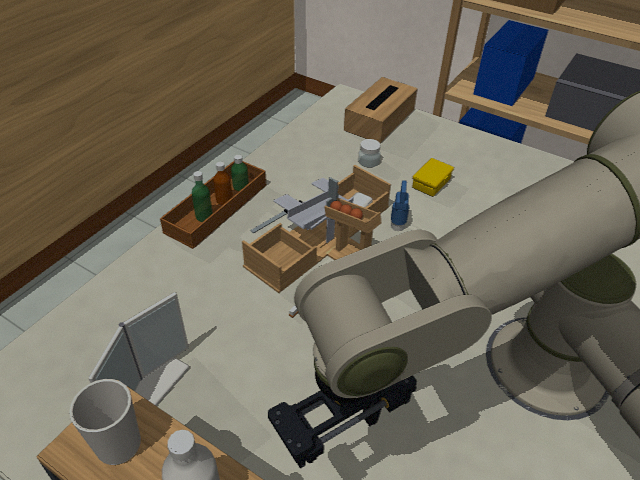

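The top view shows the dispenser around (365,218): empty dish at left (300,212), soap dish at right (420,235), feed channel toward the robot (355,255) and pads at about (340,190) and (396,203). I'll crop in for pixel accuracy.

Run:
```python
import cv2,numpy as np
a=cv2.imread('pics/top0.png')[165:300,265:455]
b=cv2.imread('pics/side0.png')[160:295,235:425]
cv2.imwrite('pics/crop_top.png',cv2.resize(a,None,fx=4,fy=4,interpolation=cv2.INTER_CUBIC))
cv2.imwrite('pics/crop_side.png',cv2.resize(b,None,fx=4,fy=4,interpolation=cv2.INTER_CUBIC))
```

```text
(no output)
```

View pics/crop_top.png

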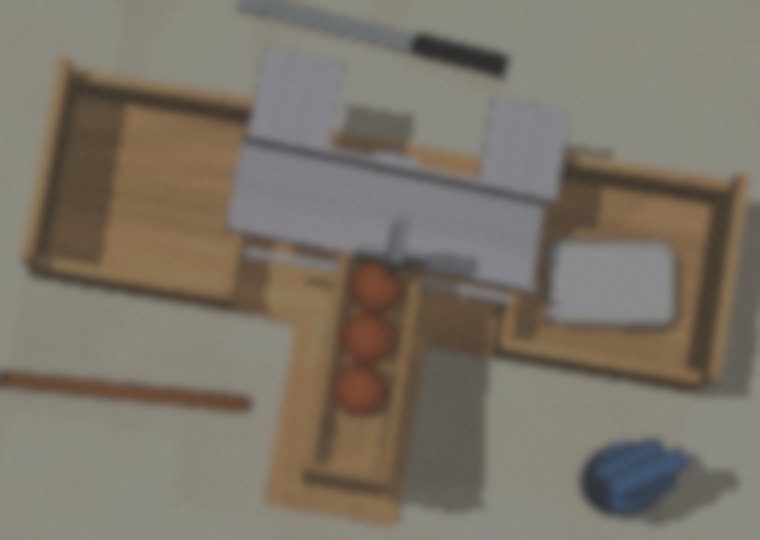

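View pics/crop_side.png

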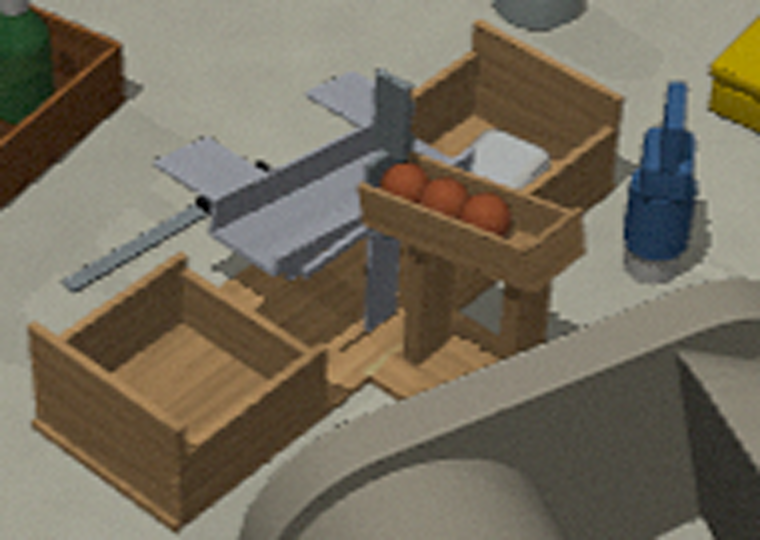

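Crops show: dish end-wall top corners at top-crop (63,62),(28,262),(745,178),(712,382); balls at (377,285),(368,336),(361,387); raised pad's edge at (262,47)-(344,60); tab around (400,240), and side-crop tab top at (377,70)-(412,82). I'll fit the pose of the dispenser from these.

```bash
cat > geo.py <<'E'
import numpy as np
from cell import ctrl
from scipy.optimize import least_squares
np.set_printoptions(precision=4,suppress=True)
def proj(c,P):
    q=P@c['camera_from_world'][:3,:3].T+c['camera_from_world'][:3,3]
    return np.c_[c['fx']*q[:,0]/q[:,2]+c['cx'],c['fy']*q[:,1]/q[:,2]+c['cy']]
def gate(x,y,z,a=.26):
    c,s=np.cos(a),np.sin(a); return [x,y*c-z*s,.08+y*s+z*c]
def world(p,P):
    c,s=np.cos(p[2]),np.sin(p[2]);P=np.atleast_2d(P)
    return P@np.array([[c,-s,0],[s,c,0],[0,0,1]]).T+[p[0],p[1],0]
E
python3 - <<'E'
from geo import *
T,S=[ctrl.read_camera(n) for n in('top','side')]
D=[[.06,.205,.081],[-.06,.205,.081],[.06,-.205,.081],[-.06,-.205,.081]]
G=[gate(.076,.09,.027),gate(.076,.044,.027),gate(.076,-.044,.027),gate(.076,-.09,.027),gate(.024,-.09,.027)]
ut=np.array([[63,62],[28,262],[745,178],[712,382],[262,47],[344,60],[490,95],[568,110],[556,200]])
us=np.array([[30,325],[185,433],[477,22],[622,97],[155,163],[200,137]])
ut=(ut+.5)/4-.5+[265,165]; us=(us+.5)/4-.5+[235,160]
Pt=np.array(D+G);Ps=np.array(D+G[:2])
f=lambda p:np.r_[(proj(T,world(p,Pt))-ut),(proj(S,world(p,Ps))-us)].ravel()
r=least_squares(f,[.53,-.05,-.15],loss='soft_l1');print(r.x,r.cost);print(f(r.x).reshape(-1,2))
p=r.x
# balls and tab by two-view triangulation
bt=(np.array([[377,285],[368,336],[361,387]])+.5)/4-.5+[265,165]; bs=(np.array([[404,182],[445,200],[487,215]])+.5)/4-.5+[235,160]
for a,b in zip(bt,bs):
    q=least_squares(lambda w:np.r_[proj(T,world(p,w))[0]-a,proj(S,world(p,w))[0]-b],[-.05,0,.14]);print('ball disp',q.x,q.cost)
# tab top centre: side crop (395,76), z=.190
b=(np.array([395,75])+.5)/4-.5+[235,160]
q=least_squares(lambda w:proj(S,world(p,[w[0],w[1],.19]))[0]-b,[-.03,0]);print('tabtop disp',q.x)
t=world(p,[q.x[0],q.x[1],.19]);print('tab world',t,(proj(T,t)-[265,165])*4)
print('pad world',world(p,gate(.05,.067,.027)),'pressed',world(p,gate(.05,.067,.027,-.26)))
E
```

```text
[ 0.5886 -0.0624 -0.1512] 25.740116966589248
[[-4.2152 -0.8067]
 [-4.4747 -0.1192]
 [ 1.8822 -1.9055]
 [ 3.0594 -1.2667]
 [ 0.7424 -0.4244]
 [-0.2055  0.6938]
 [-0.1717  0.106 ]
 [-1.0155  0.5241]
 [-1.2848  0.1085]
 [-0.4679  2.408 ]
 [-1.1192  1.7793]
 [ 1.4355 -1.2725]
 [ 1.8472 -0.7961]
 [ 1.4939 -2.6035]
 [ 3.4647 -1.0419]]
ball disp [-0.0445 -0.0009  0.1255] 0.8923354016285773
ball disp [-0.0742 -0.0006  0.1297] 0.38674089988479393
ball disp [-0.1034 -0.0012  0.1355] 0.16496667540803348
tabtop disp [-0.0253 -0.0081]
tab world [[ 0.5624 -0.0666  0.19  ]] [[400.7963 229.242 ]]
pad world [[ 0.6467 -0.0127  0.1233]] pressed [[0.6488 0.001  0.0889]]
```

```bash
cat >> geo.py <<'E'
from scipy.spatial.transform import Rotation as R
p=np.array([.5886,-.0624,-.1512])
def shift(P):
    """tool-frame shift (mm) and turn to stand at dispenser point P, tool y along dispenser y, pointing down"""
    s=ctrl.get_state();A=R.from_rotvec(s['eef_rot'])
    c,n=np.cos(p[2]),np.sin(p[2]); y=np.array([-n,c,0]);z=np.array([0,0,-1.])
    B=R.from_matrix(np.c_[np.cross(y,z),y,z])
    print(s['clock'],'tcp',np.array(s['tcp_pos']),'F',np.array(s['contact_force']),'gap',s['finger_gap'])
    print('tcp in disp',world([0,0,-p[2]],np.array(s['tcp_pos'])-[p[0],p[1],0]))
    print('shift',A.inv().apply(world(p,P)[0]-s['tcp_pos'])*1e3,'turn',(A.inv()*B).as_rotvec())
E
python3 -c "
from geo import *
shift([.052,.07,.239])"
```

```text
0.2 tcp [0.2173 0.4778 0.2384] F [ 1.2241 -0.8161 -0.9191] gap 0.08804007283761642
tcp in disp [[-0.4485  0.4781  0.2384]]
shift [-592.637  -256.5145   -0.5146] turn [-0.0007 -0.0002 -0.2756]
```

arm_command(
  commands=[
    [[-593,-257,0,0,0,-0.276,0],[-593,-257,0,0,0,-0.276,0],[-593,-257,0,0,0,-0.276,0],[-593,-257,0,0,0,-0.276,0],[-593,-257,0,0,0,-0.276,0],[-593,-257,0,0,0,-0.276,0],[-593,-257,0,0,0,-0.276,0],[-593,-257,0,0,0,-0.276,0],[-593,-257,0,0,0,-0.276,0],[-593,-257,0,0,0,-0.276,0]],
  ],
)

```text
clock: 1.45
tcp_pos: [0.6327, 0.0179, 0.2386]
eef_rot: [-0.237, -3.132, -0.0]
contact_force: [0.0, 1.1, -0.5]
finger_gap: 0.0005
finger_force: 0.0
```

```bash
python3 -c "
from geo import *
shift([.052,.07,.2])"
```

```text
1.45 tcp [0.6327 0.0179 0.2386] F [ 0.0482  1.1267 -0.5326] gap 0.0005262224973557212
tcp in disp [[0.0316 0.086  0.2386]]
shift [-20.4534 -16.0486  38.5642] turn [ 0.0002 -0.0002  0.0002]
```

arm_command(
  commands=[
    [[-20,-16,40,0,0,0,0],[-20,-16,70,0,0,0,0],[-20,-16,70,0,0,0,0],[-20,-16,70,0,0,0,0]],
  ],
)

```text
clock: 1.95
tcp_pos: [0.6495, 0.001, 0.1704]
eef_rot: [0.236, 3.131, -0.0]
contact_force: [0.1, -0.1, 0.7]
finger_gap: 0.0005
finger_force: 0.0
```

Run:
```python
from geo import *
import cv2
shift([.052,.07,.095])
a=ctrl.read_camera('side')['img'][130:310,210:430];w=ctrl.read_camera('wrist')['img']
a=cv2.resize(a,(587,480),interpolation=cv2.INTER_CUBIC)
w=cv2.resize(w,(640,480))[:, :]
cv2.imwrite('pics/s1.png',a[:,:,::-1]);cv2.imwrite('pics/w1.png',w[:,:,::-1])
```

```text
1.95 tcp [0.6495 0.001  0.1704] F [ 0.1408 -0.1052  0.7478] gap 0.0004934193681289958
tcp in disp [[0.0507 0.0719 0.1704]]
shift [-1.1864 -1.8794 75.355 ] turn [-0.0001  0.0021  0.0008]
```

View pics/s1.png

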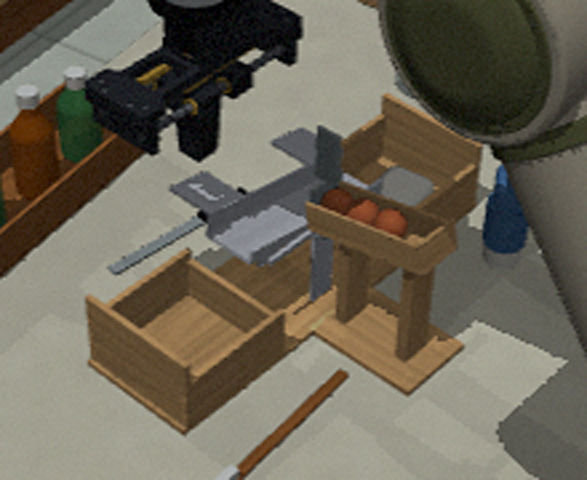

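View pics/w1.png

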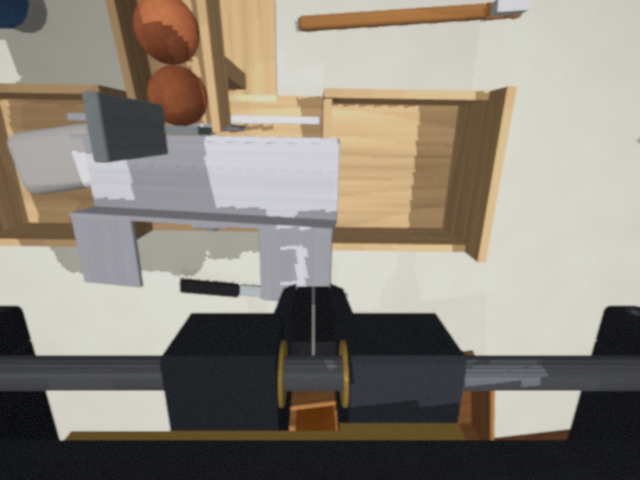

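The side view shows the closed fingers (200,150) hovering over the raised pad (205,190); the wrist view shows that pad at about (258–332, 225–295), with the tab at (85–165, 92–160). I'll check the fit against this view.

Run:
```python
from geo import *
s=ctrl.get_state();w=ctrl.read_camera('wrist')
M=np.eye(4);M[:3,:3]=R.from_rotvec(s['eef_rot']).as_matrix();M[:3,3]=s['tcp_pos']
w['camera_from_world']=np.linalg.inv(M@w['tool_from_camera'])
P=[gate(.024,.044,.027),gate(.024,.09,.027),gate(.076,-.044,.027),gate(.076,-.09,.027),gate(.024,-.09,.027)]
u=np.array([[258,225],[332,225],[142,286],[84,280],[72,212]],float)
pr=lambda q:proj(w,world(q,P))
print((pr(p)-u)); r=least_squares(lambda q:(pr(q)-u).ravel(),p,loss='soft_l1');print(r.x,pr(r.x)-u)
for q in(p,r.x):
  print(proj(w,world(q,[[-.0445,0,.1255]])), 'expect 177,95')
  for z in(.136,.19):print(proj(w,world(q,[[-.013,-.005,z],[-.037,-.005,z],[-.013,-.011,z],[-.037,-.011,z]])).ravel())
```

```text
[[-4.8551 -3.5131]
 [-4.3586  1.6815]
 [ 0.9607 -1.6382]
 [ 6.9582 -2.4099]
 [ 4.4745 -2.8321]]
[ 0.5897 -0.0635 -0.1463] [[-6.0581 -1.8653]
 [-5.7461  3.0456]
 [ 0.5317  0.2144]
 [ 6.6953 -0.3578]
 [ 3.8587 -0.5017]]
[[175.2809  97.364 ]] expect 177,95
[165.1136 160.9385 158.8605 111.4866 153.5377 160.9263 146.7911 111.4741]
[103.8311 172.1533  91.0663 101.6452  87.4599 172.1359  73.6901 101.6272]
[[173.4134  99.8563]] expect 177,95
[163.5669 163.357  157.0235 114.116  152.0233 163.4032 144.9893 114.1669]
[101.8262 175.5377  88.6364 105.458   85.5196 175.602   71.333  105.5319]
```

The fit agrees to about 4 mm, so I'll press.

arm_command(
  commands=[
    [[0,0,30,0,0,0,0],[0,0,40,0,0,0,0],[0,0,48,0,0,0,0],[0,0,56,0,0,0,0],[0,0,64,0,0,0,0],[0,0,72,0,0,0,0],[0,0,75,0,0,0,0],[0,0,75,0,0,0,0]],
  ],
)

```text
clock: 3.1
tcp_pos: [0.649, 0.0007, 0.0935]
eef_rot: [-0.237, -3.132, 0.0]
contact_force: [0.4, 0.4, -0.0]
finger_gap: 0.0005
finger_force: 0.0
```

arm_command(
  commands=[
    [[0,0,2,0,0,0,0],[0,0,4,0,0,0,0],[0,0,4,0,0,0,0]],
  ],
)

```text
clock: 3.48
tcp_pos: [0.6494, 0.0008, 0.0911]
eef_rot: [0.236, 3.131, -0.0]
contact_force: [-2.6, 0.1, 8.6]
finger_gap: 0.0006
finger_force: 4.0
```

8.6 N at z = 0.091, so the gate is on its stop. Retreat upwards.

arm_command(
  commands=[
    [[0,0,-50,0,0,0,0],[0,0,-109,0,0,0,0],[0,0,-109,0,0,0,0],[0,0,-109,0,0,0,0]],
  ],
)

```text
clock: 3.98
tcp_pos: [0.6487, 0.0008, 0.1977]
eef_rot: [-0.237, -3.131, -0.0]
contact_force: [-0.7, -1.1, -0.4]
finger_gap: 0.0006
finger_force: 0.0
```

Run:
```python
from geo import *
import cv2
shift([-.028,.048,.2])
a=ctrl.read_camera('side')['img'][130:310,210:430];w=ctrl.read_camera('wrist')['img']
a=cv2.resize(a,(392,320),interpolation=cv2.INTER_CUBIC)
w=cv2.resize(w,(400,320))
cv2.imwrite('pics/s2.png',np.hstack([a,w])[:,:,::-1])
```

```text
3.975 tcp [0.6487 0.0008 0.1977] F [-0.699  -1.1328 -0.4311] gap 0.0005811009156742529
tcp in disp [[0.0499 0.0715 0.1977]]
shift [ 77.8831 -23.5124  -2.1628] turn [-0.     -0.0014  0.0003]
```

View pics/s2.png

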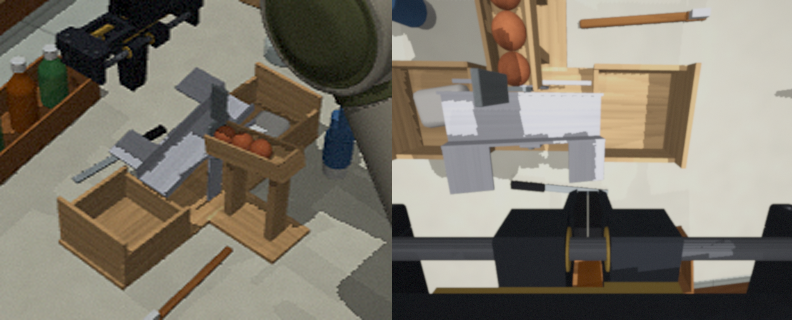

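The gate is now tilted down to the empty dish (side view: low end at (155,185)) and the balls are still held behind the tab (218,100). Next I'll move beside the tab.

arm_command(
  commands=[
    [[40,-12,-8,0,0,0,0],[78,-23,-5,0,0,0,0],[78,-23,15,0,0,0,0],[78,-23,34,0,0,0,0],[78,-23,34,0,0,0,0]],
  ],
)

```text
clock: 4.7
tcp_pos: [0.5675, -0.0101, 0.1627]
eef_rot: [-0.237, -3.128, -0.001]
contact_force: [-0.5, -0.2, 0.3]
finger_gap: 0.0007
finger_force: 0.0
```

Run:
```python
from geo import *
shift([-.028,-.0375,.163])
import cv2
a=ctrl.read_camera('side')['img'][150:270,250:410]
cv2.imwrite('pics/s3.png',cv2.resize(a,(640,480),interpolation=cv2.INTER_CUBIC)[:,:,::-1])
```

```text
4.7 tcp [ 0.5675 -0.0101  0.1627] F [-0.4941 -0.2119  0.2892] gap 0.0007088202698800233
tcp in disp [[-0.0288  0.0486  0.1627]]
shift [ -0.7383 -86.054   -0.3479] turn [ 0.0003 -0.0045  0.0002]
```

View pics/s3.png

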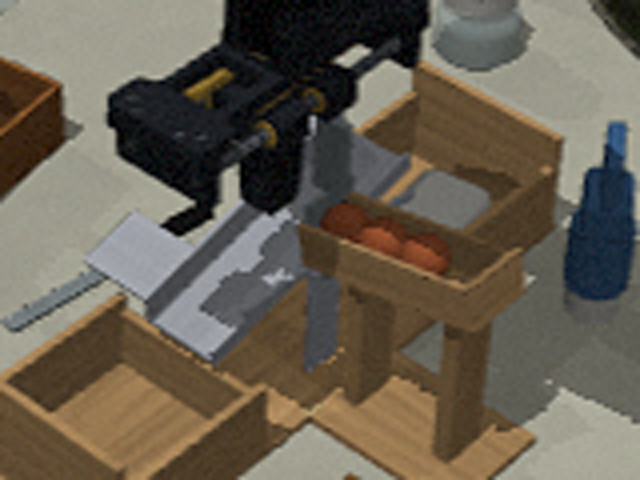

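The finger (268,190) stands just +y of the tab (333,165), above the channel. I'll push along −y.

arm_command(
  commands=[
    [[0,-15,0,0,0,0,0],[0,-27,0,0,0,0,0],[0,-38,0,0,0,0,0],[0,-49,0,0,0,0,0],[0,-60,0,0,0,0,0],[0,-71,0,0,0,0,0],[0,-80,0,0,0,0,0],[0,-80,0,0,0,0,0]],
  ],
)

```text
clock: 5.75
tcp_pos: [0.5564, -0.0892, 0.1647]
eef_rot: [-0.237, -3.133, -0.002]
contact_force: [-0.6, 4.2, 1.8]
finger_gap: 0.0006
finger_force: 1.9
```

arm_command(
  commands=[
    [[0,-4,0,0,0,0,0],[0,-8,0,0,0,0,0],[0,-8,0,0,0,0,0]],
  ],
)

```text
clock: 6.12
tcp_pos: [0.556, -0.0908, 0.1649]
eef_rot: [0.234, 3.132, 0.019]
contact_force: [5.7, 37.7, 6.2]
finger_gap: 0.0008
finger_force: 19.2
```

End stop reached (37.7 N with only 1.6 mm more travel). Back off towards +y, then up.

arm_command(
  commands=[
    [[0,10,0,0,0,0,0],[0,25,0,0,0,0,0],[0,25,-50,0,0,0,0],[0,25,-100,0,0,0,0],[0,25,-120,0,0,0,0],[0,25,-120,0,0,0,0],[0,25,-120,0,0,0,0],[0,25,-120,0,0,0,0]],
  ],
)

```text
clock: 7.12
tcp_pos: [0.5587, -0.0725, 0.2834]
eef_rot: [-0.237, -3.13, -0.001]
contact_force: [-0.0, 0.9, -0.5]
finger_gap: 0.0005
finger_force: 0.0
```

Run:
```python
from geo import *
import cv2
a=ctrl.read_camera('side')['img'][130:310,210:430];w=ctrl.read_camera('wrist')['img']
cv2.imwrite('pics/s4.png',np.hstack([cv2.resize(a,(392,320)),cv2.resize(w,(400,320))])[:,:,::-1])
```

```text
(no output)
```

View pics/s4.png

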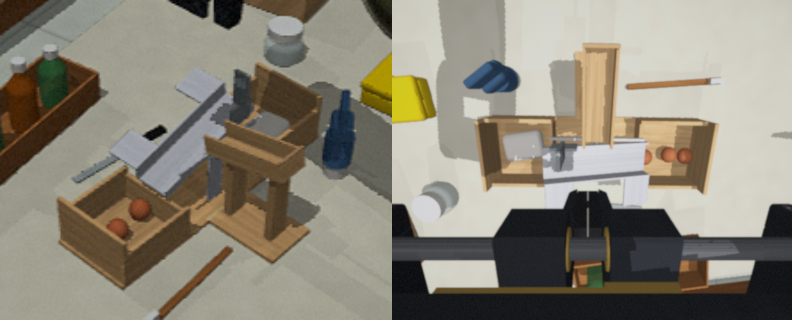

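All three balls show in the empty dish (wrist view (647,157), (669,155), (685,156)), and the channel is empty. I'll let them settle.

arm_command(
  commands=[
    [[0,0,0,0,0,0,0],[0,0,0,0,0,0,0],[0,0,0,0,0,0,0],[0,0,0,0,0,0,0],[0,0,0,0,0,0,0],[0,0,0,0,0,0,0],[0,0,0,0,0,0,0],[0,0,0,0,0,0,0],[0,0,0,0,0,0,0],[0,0,0,0,0,0,0]],
  ],
)

```text
clock: 8.48
tcp_pos: [0.559, -0.0725, 0.2847]
eef_rot: [-0.237, -3.133, -0.0]
contact_force: [0.0, -0.4, -0.5]
finger_gap: 0.0005
finger_force: 0.0
```

arm_command(
  commands=[
    [[0,0,0,0,0,0,0],[0,0,0,0,0,0,0],[0,0,0,0,0,0,0],[0,0,0,0,0,0,0],[0,0,0,0,0,0,0],[0,0,0,0,0,0,0],[0,0,0,0,0,0,0],[0,0,0,0,0,0,0],[0,0,0,0,0,0,0],[0,0,0,0,0,0,0]],
  ],
)

```text
clock: 9.72
tcp_pos: [0.559, -0.0725, 0.2847]
eef_rot: [0.237, 3.133, -0.0]
contact_force: [-0.6, 0.1, -0.0]
finger_gap: 0.0004
finger_force: 0.0
```

Run:
```python
from geo import *
import cv2
im=[]
for k in range(8):
    w=ctrl.read_camera('wrist');im.append(w['img'])
d=[np.abs(a[:300].astype(int)-im[0][:300]).max(2) for a in (im[1],im[-1])]
print([(x>60).sum() for x in d],ctrl.get_state()['contact_force'])
s=ctrl.get_state();M=np.eye(4);M[:3,:3]=R.from_rotvec(s['eef_rot']).as_matrix();M[:3,3]=s['tcp_pos']
w['camera_from_world']=np.linalg.inv(M@w['tool_from_camera'])
print(proj(w,world(p,[[x,y,.021] for x in(-.055,.055) for y in(.085,.195)])).ravel())
cv2.imwrite('pics/s5.png',im[-1][:,:,::-1])
```

```text
[np.int64(0), np.int64(0)] [ 1.7073 -0.7385  0.5265]
[396.3781 178.3113 488.41   178.3622 390.1128 264.2656 475.2847 264.3168]
```

View pics/s5.png

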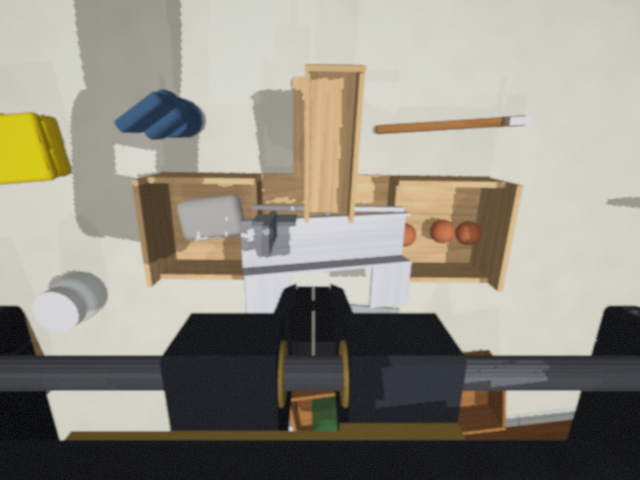

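The balls lie at rest at (404,234), (442,231) and (468,233), inside the empty dish (u 393–482). The gate is over, the slide is open and the bystanders are undisturbed, so I'll hand in.

```bash
python3 -c "
from cell import ctrl
print(ctrl.job_done())"
```

```text
the job is handed in; nothing more can be done
None
```

I rocked the gate fully over to the empty dish and pushed the stop slide to its end; the last camera views showed all three balls at rest in that dish, and I've handed the job in (no verdict was returned).

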